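Lay the guard post back onto its rest

ROBOT

A 6-joint arm with a two-finger parallel gripper is mounted at the origin on a cart in front of the work surface, level with it; the furniture and walls round the work are solid. World frame = base frame: x ahead of the robot, y to its left, z up, the work surface at z = 0. Lengths are in m, angles in rad, forces in N, time in s.
With the tool pointing down it reaches from about 0.4 to 0.925 m from the base axis. Payload 12.5 kg.
Tool frame: the origin (TCP) lies between the finger pads; the fingertips stand 14 mm ahead of it and the grasp point (between the pads) lies 5 mm behind it; z points along the fingers, y is the line along which they close (so a half turn about z gives the same grasp; the last joint's range is limited). The gripper opens to 95 mm and grips with 3 to 60 N. Pads are 20 mm wide; open, the fingers measure 119 mm over their backs; the gripper's body (75 mm by 180 mm) begins 59 mm behind the grasp point.
Start: joints at [-1.434, 0.491, 1.559, -0, 1.092, -0.106], TCP at [0.15, -0.607, 0.229] pointing down, gripper open.
Joint ranges: [-3.1, 3.1], [-0.84, 2.19], [0.05, 2.79], [-1.13, 4.28], [0.06, 2.93], [-2.69, 2.69]. Speed limits (rad/s): [2.22, 2.22, 2.79, 3.14, 3.14, 3.14].

INTERFACE

Orientations are given as a rotation vector (axis times angle).
In Python, from station import bot gives the robot as it stands.
- The arm moves only by the tool servo_tool, never from a script. Its argument "commands" is a list of rows, each a list of 7 numbers: the shift along the tool's x, y, z in m, then the turn, a rotation vector about the tool's x, y, z in degrees, then the finger opening in m, from 0 to 0.0951. A call has 1 to 20 rows; each row shifts and turns the commanded pose from where the row before left it, along the tool's axes as they then stand; what a row does not reach is not made up. A row lasts 1/10 s, in which the tool goes at most 50 mm and 8.59 degrees, less where a joint would pass 70% of its speed; a pose out of reach is approached as far as the arm can. A call with a gripper value outside its range is refused whole. The fingers move at their own pace and stop on an object; "newtons" is the grip in N (left out, the last holds). Time passes only in rows, so rows that do not move let the fingers close. It gives the time, the measured TCP pose, the force, the opening and the grip force at its end, in the units of the state.
- bot.state(): the state, without advancing time (a new reading comes with each control period).
- bot.read_camera(name): name is "scene" or "side" or "wrist"; returns (picture, depth): 400x640x3 uint8, red, green, blue; 400x640 float32, m along the optical axis (not along the pixel's ray), 0 where there is no reading.
- bot.calibration(name): a dict with "vfov" (degrees; the focal length in pixels is half the picture's height over the tangent of half this angle, whatever the lens; pixels are square), "cx", "cy" (the principal point, pixels), "D" ([k1, k2, p1, p2, k3] as OpenCV has them; the pictures are not rectified), "R" (3x3) and "t" (3): a world point X has camera coordinates R X + t; the wrist camera has in their place "mount" (4x4, takes a point from camera to tool coordinates, whose origin is the TCP and whose axes are the flange's). Camera axes: x right, y down, z forward; pixel columns grow to the right and rows downward; lengths in m; the calibration is good to about 2 mm. A picture is of the moment at which its call begins: read the wrist's pose just before it. calibration takes no time and is no camera call.
- bot.sign_off(): hands the job in; it is judged then, once.
The state is a dict: "t": time; "joint_pos": joint angles; "joint_vel": joint speeds; "joint_efforts": joint torques, N m; "tool_pos": TCP position; "tcp_rot": TCP orientation; "wrist_force": force on the tool from outside, world axes, zero at the start; "moment": the same for the moment, N m; "opening": finger opening in m; "finger_force": force on a finger pad.
Only numpy, scipy, OpenCV 4.12 (cv2) and the standard library are available. Lean on these libraries where they do the work, as an engineer would, in place of code of your own. Each camera call takes 0.05 s, during which the arm holds its last target. There are 200 camera calls.

TASK

The underside of the guard post's foot has to be made accessible: push the upright post over, away from the robot, so that it ends leaning far back on its side across the rubber top of the wooden rest, the far edge of its foot still on the bench where it stood. Let it down gently: it must never drop freely or bang, so have an open finger ahead of it to ease it down once it passes its balance. Do not pinch or lift the post, and leave the other things on the bench where they are.

Things in the scene. Friction and masses are not known exactly. Their poses are not given: they have to be found in the camera images.
- post: Loose guard post: grey square tube 30 x 30 mm, upright in the middle of a dark foot plate 72 x 72 x 12 mm; 180 mm tall in all, 0.42 to 0.81 kg, centre of mass 44 mm up. Origin: centre of the foot's underside. z runs up the tube, x is the way it is to tip (towards the rest). About 1 to 2 N at the top tips it about its toe edge; it starts upright, square to the rest within 3 degrees.
- post_toe (a point): Middle of the far (+x) lower edge of the post's foot, 36 mm ahead of the post's origin: the edge it tips about, which stays on the bench. The post balances on it at 39 degrees (0.69 rad) from vertical and beyond that falls by itself until the tube meets the rest at 54 to 61 degrees; let go at the balance, it strikes far too fast. Axes as the post's.
- post_top (a point): Centre of the post's top end face, 180 mm up the tube from its origin. Axes as the post's.
- rest: Fixed wooden block behind the post: 34 mm (x) by 120 mm (y), 70 mm high, top 12 mm black rubber, a cheek 18 mm higher at each end (96 mm between). Two steel strips 6 mm high, 94 mm apart, flank the post's foot. Origin: on the bench under the middle of its near face; x points away from the post. The toe edge starts 64 to 82 mm before that face; the tube will lie on the block's upper near edge.
- jar: Bystander: glass jar of screws with a red lid, 62 mm across, 82 mm tall, on one side of the rest. Origin: centre of its underside.
- gear: Bystander: loose brass-coloured gear lying flat, 80 mm across, 27 mm tall, on the other side of the rest (the jar and it may change places). Origin: centre of its underside.
- block: Bystander: grey packing block, 50 x 110 x 30 mm, lying on the left of the bench. Origin: centre of its underside.
- bearing: Bystander: ball bearing lying flat, 60 mm across, 18 mm tall, on the right of the bench. Origin: centre of its underside.
There are look-alikes about, which are no part of the job. Of the things that look like the post, the smaller one is meant.

How it is judged:
At the end, for the whole second after the job is handed in: Post at rest on the rest, 0.85-1.17 rad from vertical, top beyond it; toe edge under 8 mm high, within 35 mm of its start, 45-105 mm before the rest, 30 mm of its middle; square within 0.25 rad; bystanders within 20 mm of their starts (angle between post's own z axis and vertical between 0.85 and 1.17 rad and contact force between post and rest above 0.3 N and height (world z) of post_toe below 0.008 m and x of post_toe in the frame of rest between -0.105 and -0.045 m and y of post_toe in the frame of rest between -0.03 and 0.03 m and height (world z) of post_top above 0.05 m and x of post_top in the frame of rest above 0.03 m and angle between the y axis of post and the y axis of rest, either way round below 0.25 rad and distance of post_toe from where it was at the start of the episode below 0.035 m and linear speed of post below 0.02 m/s and angular speed of post below 0.1 rad/s and distance of each of jar, gear, block, bearing from where it was at the start of the episode below 0.02 m); the robot touches nothing.
It fails at once if the post falls freely or is thrown over (it turns faster than 2 rad/s) (angular speed of post above 2 rad/s).
It fails at once if the post is lifted (its toe edge is more than 20 mm above the bench) (height (world z) of post_toe above 0.02 m).
It fails at once if the post is pinched or pushed hard (more than 20 N from the fingers) (contact force between post and the fingers above 20 N).
It fails at once if a bystander is moved by more than 20 mm (distance of any of jar, gear, block, bearing from where it was at the start of the episode above 0.02 m).
It also fails if it takes over 54 s, if anything falls off the work surface, if the arm or the gripper's body presses on something with over 40 N, if the wrist force passes 120 N, or if a joint passes its speed limit or range.

## Working session

There is one attempt and no reset: what is moved stays moved. The work goes in short steps, Python scripts to look and compute and a tool call to move; the robot and the scene stay as the last step left them, time stands still between calls to the robot, and variables do not carry over. Pictures are saved under pics/ and viewed, at most 10 in all, crops included, and the job is handed in when it is done.

Besides the shell and the picture viewer there is one more tool, called as name(argument=value, ...) on one line, values as JSON. servo_tool: Moves the arm, as the interface text tells. Its arguments: {"type":"object","properties":{"commands":{"type":"array","items":{"type":"array","items":{"type":"number"}}},"newtons":{"type":"number"}},"required":["commands"]}

```bash
mkdir -p pics; cat > h.py <<'E'
import numpy as np, cv2
from station import bot
def K(c,h=400):
    f=h/2/np.tan(np.radians(c["vfov"])/2); return np.array([[f,0,c["cx"]],[0,f,c["cy"]],[0,0,1.]])
def pts(name,dep):
    c=bot.calibration(name); k=K(c)
    u,v=np.meshgrid(np.arange(640.),np.arange(400.))
    n=cv2.undistortPoints(np.stack([u,v],-1).reshape(-1,1,2),k,np.array(c["D"],float)).reshape(400,640,2)
    P=np.concatenate([n*dep[...,None],dep[...,None]],-1)
    return (P-np.array(c["t"]))@np.array(c["R"])   # R^T(P-t)
E
python3 - <<'E'
from h import *
for n in ("scene","side"):
    im,d=bot.read_camera(n); cv2.imwrite(f"pics/{n}.png",im[...,::-1]); np.savez(n,im=im,d=d)
    c=bot.calibration(n);print(n,c["vfov"],c["D"],-np.array(c["R"]).T@c["t"],(d>0).mean())
print(bot.state())
E
```

```text
scene 49.111288957276145 [-0.10244103  0.          0.          0.          0.        ] [-0.36219405  0.53735473  1.2146324 ] 0.9958046875
side 48.08208604651246 [0.00289416 0.         0.         0.         0.        ] [ 0.57325616 -1.23581914  1.01626458] 0.9959921875
{'t': 0.1, 'joint_pos': array([-1.43360794e+00,  4.91502892e-01,  1.55941742e+00,  1.25865393e-05,
        1.09170528e+00, -1.05570436e-01]), 'joint_vel': array([-4.42171710e-04, -1.77134113e-03, -1.36993390e-03, -7.04697984e-04,
       -5.23710132e-05,  5.08498227e-04]), 'joint_efforts': array([ 4.04712730e-03, -6.13619399e+01, -2.58606970e+01,  6.94154506e-02,
        4.70322522e-02, -5.81970312e-05]), 'tool_pos': array([ 0.15025154, -0.60644845,  0.22810798]), 'tcp_rot': array([-3.11745429e+00, -3.80254888e-01,  8.10887702e-06]), 'wrist_force': array([-1.27917085, -0.78346377, -0.1658879 ]), 'moment': array([-0.02768529,  0.00940241,  0.01245134]), 'finger_force': 0.0, 'opening': 0.09521258933079219}
```

View pics/scene.png

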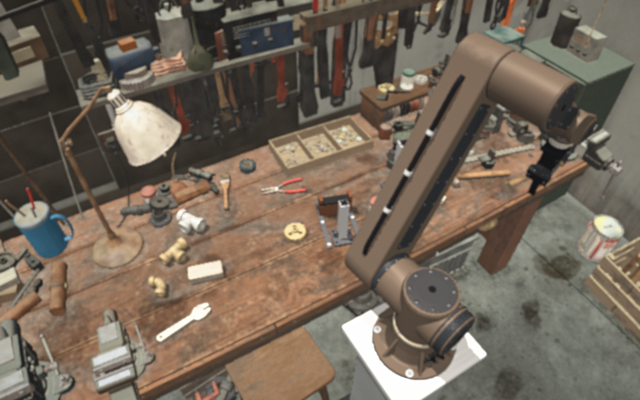

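View pics/side.png

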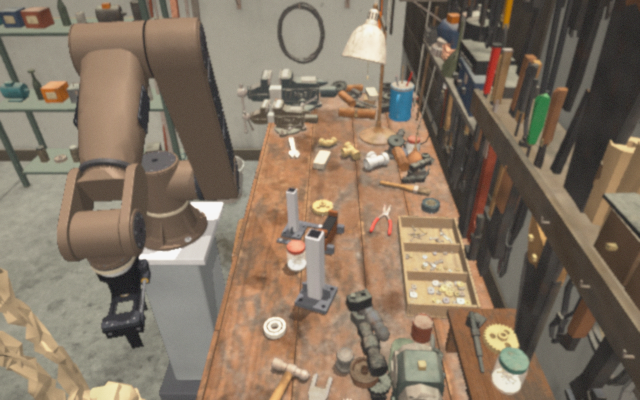

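Post candidates in the side view: the one at (293,215), between steel strips and in front of the wooden rest, and a bigger one at (316,270) standing free. The first is smaller and faces the rest, so it fits. I'll confirm it in an enlarged crop and measure.

```bash
python3 - <<'E'
from h import *
s=np.load("side.npz");c=np.load("scene.npz")
a=cv2.resize(s["im"][165:325,250:370],None,fx=3.6,fy=3.6,interpolation=cv2.INTER_CUBIC)
b=cv2.resize(c["im"][180:260,270:370],None,fx=3.6,fy=3.6,interpolation=cv2.INTER_CUBIC)
o=np.zeros((576,800,3),np.uint8);o[:a.shape[0],:a.shape[1]]=a[:576];o[:b.shape[0],436:436+360]=b
cv2.imwrite("pics/crop.png",o[...,::-1])
for n,f in(("side",s),("scene",c)):
    P=pts(n,f["d"]);m=(P[...,0]>.3)&(P[...,0]<.95)&(abs(P[...,1])<.5)
    np.save(n+"_P",P)
    # layers
    for lo,hi in((.172,.19),(.006,.018),(.075,.1),(.06,.075)):
        k=(m&(P[...,2]>lo)&(P[...,2]<hi)).astype(np.uint8)
        N,L,st,_=cv2.connectedComponentsWithStats(k)
        for i in range(1,N):
            if st[i,4]>12:
                q=P[L==i];print(n,lo,st[i].tolist(),q.mean(0).round(3),q.min(0).round(3)[:2],q.max(0).round(3)[:2])
E
```

```text
side 0.172 [286, 188, 11, 8, 59] [ 0.437 -0.027  0.178] [ 0.421 -0.042] [ 0.453 -0.008]
side 0.172 [464, 245, 11, 17, 73] [ 0.941 -0.326  0.181] [ 0.937 -0.351] [ 0.95  -0.291]
side 0.172 [306, 250, 18, 12, 89] [ 0.526 -0.344  0.181] [ 0.502 -0.352] [ 0.548 -0.32 ]
side 0.006 [313, 154, 18, 15, 45] [0.528 0.416 0.012] [0.49  0.387] [0.562 0.498]
side 0.006 [353, 154, 8, 6, 21] [0.678 0.481 0.01 ] [0.663 0.467] [0.695 0.5  ]
side 0.006 [387, 154, 6, 5, 18] [0.827 0.485 0.012] [0.815 0.468] [0.836 0.497]
side 0.006 [364, 163, 8, 7, 27] [0.719 0.396 0.012] [0.708 0.375] [0.737 0.417]
side 0.006 [379, 181, 51, 14, 221] [0.872 0.239 0.012] [0.761 0.197] [0.95  0.284]
side 0.006 [401, 180, 19, 4, 38] [0.884 0.276 0.013] [0.85  0.268] [0.921 0.284]
side 0.006 [312, 200, 21, 15, 189] [0.534 0.106 0.014] [0.496 0.069] [0.572 0.148]
side 0.006 [426, 201, 7, 4, 16] [0.938 0.135 0.013] [0.924 0.127] [0.949 0.141]
side 0.006 [369, 205, 23, 30, 152] [0.754 0.032 0.01 ] [ 0.701 -0.042] [0.79  0.121]
side 0.006 [421, 206, 15, 8, 43] [0.925 0.093 0.012] [0.904 0.076] [0.95  0.117]
side 0.006 [281, 22
[... 6457 characters left out ...]
 -0.5  ] [ 0.95  -0.483]
scene 0.06 [379, 127, 13, 8, 43] [ 0.792 -0.464  0.068] [ 0.775 -0.497] [ 0.828 -0.446]
scene 0.06 [387, 152, 8, 7, 21] [ 0.653 -0.388  0.067] [ 0.635 -0.401] [ 0.67 -0.38]
scene 0.06 [190, 173, 23, 9, 48] [0.907 0.314 0.069] [0.877 0.279] [0.948 0.348]
scene 0.06 [172, 181, 13, 10, 66] [0.905 0.409 0.068] [0.89  0.386] [0.925 0.434]
scene 0.06 [177, 185, 33, 19, 128] [0.834 0.371 0.069] [0.821 0.308] [0.851 0.437]
scene 0.06 [319, 194, 33, 12, 207] [ 0.554 -0.063  0.069] [ 0.52  -0.119] [ 0.583 -0.006]
scene 0.06 [162, 199, 9, 12, 26] [0.824 0.478 0.07 ] [0.81 0.46] [0.85  0.498]
scene 0.06 [338, 224, 10, 7, 27] [ 0.427 -0.017  0.067] [ 0.417 -0.034] [ 0.448 -0.007]
```

View pics/crop.png

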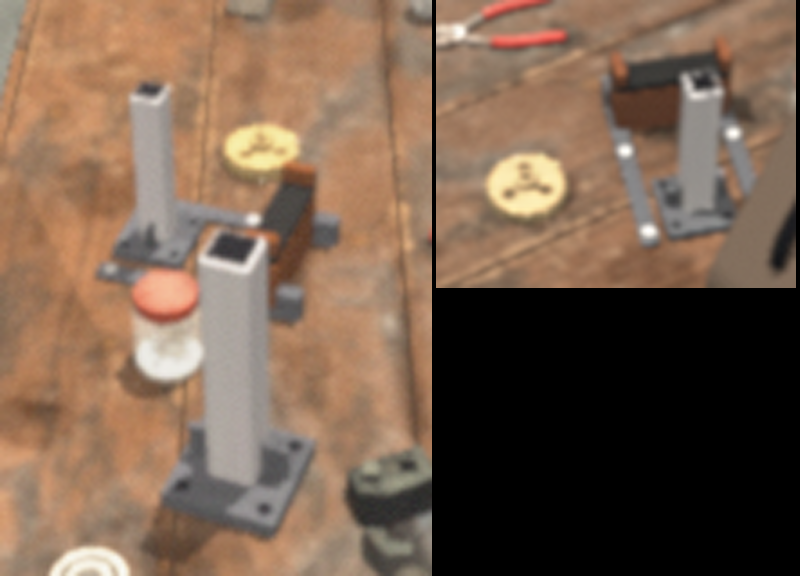

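The crop confirms it. The smaller post has its foot between the steel strips and faces the rubber-topped rest. The free-standing one, with a clearly wider tube, is the look-alike. Next I'll get the axes.

```bash
python3 - <<'E'
from h import *
P=[np.load(n+"_P.npy").reshape(-1,3) for n in("side","scene")]
def rect(sel,name):
    for i,Q in enumerate(P+[np.vstack(P)]):
        q=Q[sel(Q)]
        if len(q)<8: continue
        c,s,a=cv2.minAreaRect((q[:,:2]*1000).astype(np.float32)); print(name,i,len(q),np.round(c,1),np.round(s,1),round(a,1))
box=lambda Q,x0,x1,y0,y1,z0,z1:(Q[:,0]>x0)&(Q[:,0]<x1)&(Q[:,1]>y0)&(Q[:,1]<y1)&(Q[:,2]>z0)&(Q[:,2]<z1)
rect(lambda Q:box(Q,.5,.62,-.15,.02,.064,.096),"resttop")
rect(lambda Q:box(Q,.5,.62,-.15,.02,.02,.096),"rest")
rect(lambda Q:box(Q,.40,.48,-.07,.02,.174,.187),"posttop")
rect(lambda Q:box(Q,.38,.49,-.075,.025,.0085,.016),"foot")
rect(lambda Q:box(Q,.40,.48,-.07,.02,.04,.187),"tube")
for y0,y1,nm in((.005,.06,"stripL"),(-.15,-.08,"stripR")):
    q=P[1][box(P[1],.40,.53,y0,y1,.003,.012)]; v=cv2.fitLine(q[:,:2].astype(np.float32),cv2.DIST_HUBER,0,.01,.01).ravel(); print(nm,len(q),v.round(3),np.degrees(np.arctan(v[1]/v[0])))
E
```

```text
resttop 0 247 [556.9 -66.4] [123.9  34.8] 71.1
resttop 1 258 [555.8 -68.2] [121.5  41.1] 69.9
resttop 2 505 [556.3 -66.8] [124.5  41.1] 69.9
rest 0 452 [566.5 -70.5] [133.6  55.7] 71.0
rest 1 463 [562.6 -68.1] [127.5  63.1] 66.8
rest 2 915 [564.3 -69.3] [133.2  64.1] 69.3
posttop 0 51 [436.2 -24.2] [31.3 29.4] 74.6
posttop 1 73 [435.6 -23.4] [31.  35.5] 70.4
posttop 2 124 [435.3 -23.9] [31.5 35.9] 77.0
foot 0 170 [441.5 -31.6] [87.4 90.6] 85.2
foot 1 171 [437.8 -15.1] [93.4 75. ] 68.5
foot 2 341 [441.9 -26. ] [91.3 96.1] 89.9
tube 0 405 [434.9 -26.5] [37.6 34.1] 73.4
tube 1 352 [435.9 -20.5] [37.9 36.8] 70.4
tube 2 757 [435.5 -22.8] [41.9 37.6] 66.6
stripL 153 [ 0.976 -0.218  0.455  0.023] -12.568378
stripR 107 [ 0.928 -0.373  0.495 -0.109] -21.917128
```

servo_tool(commands=[[0,0,-0.015,0,0,-8.16,0.0951],[0,0,-0.015,0,0,-8.16,0.0951],[0,0,-0.015,0,0,-8.16,0.0951],[0,0,-0.015,0,0,-8.16,0.0951],[0,0,-0.015,0,0,-8.16,0.0951],[0,0,-0.015,0,0,-8.16,0.0951],[0,0,0,0,0,-8.16,0.0951],[0,0,0,0,0,0,0.0951]])

```text
t: 0.9
tool_pos: [0.1503, -0.6066, 0.3187]
tcp_rot: [2.555, 1.828, -0.0]
wrist_force: [0.4, 0.1, -0.0]
opening: 0.095
finger_force: 0.0
```

servo_tool(commands=[[0.032,0.005,0,0,0,0,0.0951],[0.032,0.005,0,0,0,0,0.0951],[0.032,0.005,0,0,0,0,0.0951],[0.032,0.005,0,0,0,0,0.0951],[0.032,0.005,0,0,0,0,0.0951],[0.032,0.005,0,0,0,0,0.0951],[0.032,0.005,0,0,0,0,0.0951],[0.032,0.005,0,0,0,0,0.0951],[0.032,0.005,0,0,0,0,0.0951],[0.032,0.005,0,0,0,0,0.0951],[0.032,0.005,0,0,0,0,0.0951],[0.032,0.005,0,0,0,0,0.0951],[0.032,0.005,0,0,0,0,0.0951],[0.032,0.005,0,0,0,0,0.0951],[0.032,0.005,0,0,0,0,0.0951],[0.032,0.005,0,0,0,0,0.0951],[0.032,0.005,0,0,0,0,0.0951],[0.032,0.005,0,0,0,0,0.0951],[0.016,0.005,0,0,0,0,0.0951],[0,0,0,0,0,0,0.0951]])

```text
t: 2.9
tool_pos: [0.433, -0.0763, 0.3181]
tcp_rot: [-2.558, -1.823, 0.001]
wrist_force: [0.5, 0.4, 0.6]
opening: 0.095
finger_force: 0.0
```

```bash
cat > e.py <<'E'
from h import *
from scipy.spatial.transform import Rotation as R
def err(tx,ty):  # remaining shift in tool axes
    s=bot.state(); M=R.from_rotvec(s["tcp_rot"]).as_matrix(); print("t",s["t"],"p",s["tool_pos"].round(4),"yaw",np.degrees(np.arctan2(M[1,1],M[0,1])).round(2),"tilt",M[:,2].round(3),"F",s["wrist_force"].round(2),"j",s["joint_pos"].round(2))
    print("shift tool xyz to target", (M.T@(np.array([tx,ty,s["tool_pos"][2]])-s["tool_pos"])).round(4))
E
python3 - <<'E'
from e import *
err(.4568,-.0312)
im,d=bot.read_camera("wrist");cv2.imwrite("pics/w1.png",im[...,::-1])
im,d=bot.read_camera("side");cv2.imwrite("pics/s1.png",im[...,::-1])
E
```

```text
t 2.9 p [ 0.433  -0.0763  0.3181] yaw -19.05 tilt [-0.001  0.    -1.   ] F [0.52 0.36 0.65] j [-0.32  0.13  1.85  0.    1.16  0.01]
shift tool xyz to target [ 0.0504  0.0077 -0.    ]
```

View pics/w1.png

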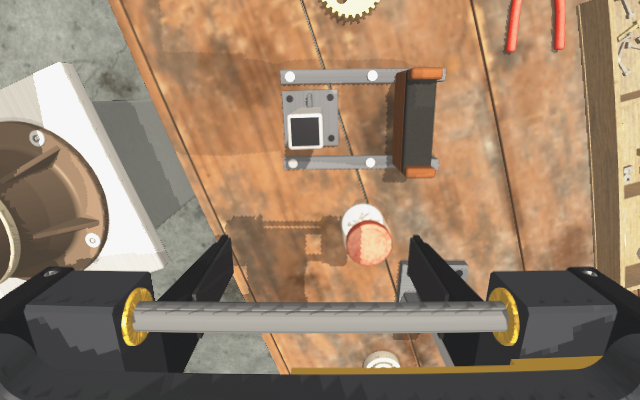

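The wrist view shows the post top at (305,131) between the strips, with the rest at (417,123). Strips and rest are nearly square to the tool. I'll refine the position from this view.

```bash
python3 - <<'E'
from e import *
c=bot.calibration("wrist");s=bot.state();T=np.eye(4);T[:3,:3]=R.from_rotvec(s["tcp_rot"]).as_matrix();T[:3,3]=s["tool_pos"];T=T@np.array(c["mount"])
def ray(u,v,z):
    n=cv2.undistortPoints(np.array([[[u,v]]],float),K(c),np.array(c["D"],float)).ravel(); d=T[:3,:3]@[n[0],n[1],1]; o=T[:3,3]; return (o+d*(z-o[2])/d[2])[:2]
im=cv2.imread("pics/w1.png"); hsv=cv2.cvtColor(im,cv2.COLOR_BGR2HSV)
m=((hsv[...,2]>215)&(hsv[...,1]<40)).astype(np.uint8); N,L,st,ce=cv2.connectedComponentsWithStats(m)
for i in range(1,N):
    if st[i,4]>40 and 270<ce[i][0]<340 and 90<ce[i][1]<160:
        ct=np.argwhere(L==i)[:,::-1].astype(np.float32); r=cv2.minAreaRect(ct); print(r)
        w=np.array([ray(*p,.18) for p in cv2.boxPoints(r)]); print("top",w.mean(0).round(4), np.degrees(np.arctan2(*(w[1]-w[0])[::-1])),np.degrees(np.arctan2(*(w[2]-w[1])[::-1])), np.linalg.norm(w[1]-w[0]))
for n,z,p in(("foot",.012,[(283,91),(338,91),(338,149),(283,149)]),("rubber near edge",.07,[(402,80),(393,168)]),("cheeks",.088,[(410,68),(443,68),(405,177),(436,177)]),("screws",.006,[(290,76),(372,76),(293,163),(370,162)])):
    w=np.array([ray(*q,z) for q in p]);print(n,w.round(4).tolist(),w.mean(0).round(4))
w=np.array([ray(*q,.07) for q in[(409,80),(403,168)]])
E
```

```text
((305.0074768066406, 130.64962768554688), (34.75658416748047, 34.70664596557617), 87.1375961303711)
top [ 0.4373 -0.0229] -16.308191657418504 -106.04294973101315 0.02858281869670568
foot [[0.4156, 0.0203], [0.4817, -0.0026], [0.4585, -0.073], [0.3894, -0.0491]] [ 0.4363 -0.0261]
rubber near edge [[0.5496, -0.0139], [0.5131, -0.1063]] [ 0.5314 -0.0601]
cheeks [[0.5568, -0.0043], [0.59, -0.0154], [0.5208, -0.1161], [0.5546, -0.1277]] [ 0.5556 -0.0659]
screws [[0.4299, 0.0348], [0.5289, 0.0008], [0.3946, -0.0721], [0.4942, -0.105]] [ 0.4619 -0.0354]
```

servo_tool(commands=[[0.013,0.002,0,0,0,0,0.0951],[0.013,0.002,0,0,0,0,0.0951],[0.013,0.002,0,0,0,0,0.0951],[0.011,0.002,0,0,0,0,0.0951],[0,0,0,0,0,0,0.0951],[0,0,0.018,0,0,0,0.0951],[0,0,0.018,0,0,0,0.0951],[0,0,0.018,0,0,0,0.0951],[0,0,0.018,0,0,0,0.0951],[0,0,0.018,0,0,0,0.0951],[0,0,0.018,0,0,0,0.0951],[0,0,0.015,0,0,0,0.0951],[0,0,0.01,0,0,0,0.0951],[0,0,0.008,0,0,0,0.0951],[0,0,0.006,0,0,0,0.0951],[0,0,0,0,0,0,0.0951],[0,0,0,0,0,0,0.0951]])

```text
t: 4.7
tool_pos: [0.4565, -0.0331, 0.1719]
tcp_rot: [2.557, 1.825, 0.0]
wrist_force: [0.2, -0.2, 0.2]
opening: 0.0953
finger_force: 0.0
```

```bash
python3 - <<'E'
from e import *
err(.4573,-.0307)
im,d=bot.read_camera("side");cv2.imwrite("pics/s2.png",cv2.resize(im[130:290,230:390],None,fx=3.6,fy=3.6,interpolation=2)[...,::-1])
# schedule: s along d relative to start post centre; toe at 36. tip z, near/far finger inner faces
print("th tip near far(corner) span | bodyclear")
for th in (0,5,10,15,20,25,30,35,38,40,42,45,48,51,54,57,59):
    t=np.radians(th);rt=lambda x,z:np.array([36+x*np.cos(t)+z*np.sin(t),-x*np.sin(t)+z*np.cos(t)])
    tip=np.interp(th,[0,20,39,59],[155,130,112,100])
    a=rt(-51,0);b=rt(-51,180);near=a[0]+(tip-a[1])/(b[1]-a[1])*(b[0]-a[0]); f=rt(-21,180)
    print(th,tip.round(0),near.round(1),f.round(1),(f[0]-near).round(1),(tip+78-b[1]).round(1))
E
```

```text
t 4.7 p [ 0.4565 -0.0331  0.1719] yaw -18.97 tilt [ 0. -0. -1.] F [ 0.17 -0.19  0.17] j [-0.22  0.33  2.02 -0.    0.78  0.11]
shift tool xyz to target [ 0.0025 -0.0001 -0.    ]
th tip near far(corner) span | bodyclear
0 155.0 -15.0 [ 15. 180.] 30.0 53.0
5 149.0 -2.2 [ 30.8 181.1] 32.9 43.0
10 142.0 9.3 [ 46.6 180.9] 37.2 34.4
15 136.0 19.7 [ 62.3 179.3] 42.6 27.2
20 130.0 29.0 [ 77.8 176.3] 48.8 21.4
25 125.0 38.1 [ 93. 172.] 54.9 18.6
30 121.0 46.7 [107.8 166.4] 61.1 17.1
35 116.0 54.8 [122.  159.5] 67.2 17.1
38 113.0 59.5 [130.3 154.8] 70.7 17.7
40 111.0 62.9 [135.6 151.4] 72.7 18.7
42 110.0 66.6 [140.8 147.8] 74.2 20.3
45 108.0 72.3 [148.4 142.1] 76.2 23.1
48 107.0 78.2 [155.7 136. ] 77.5 26.3
51 105.0 84.4 [162.7 129.6] 78.3 29.9
54 103.0 91.0 [169.3 122.8] 78.3 33.9
57 101.0 98.2 [175.5 115.6] 77.3 38.4
59 100.0 103.4 [179.5 110.7] 76.1 41.6
```

View pics/s2.png

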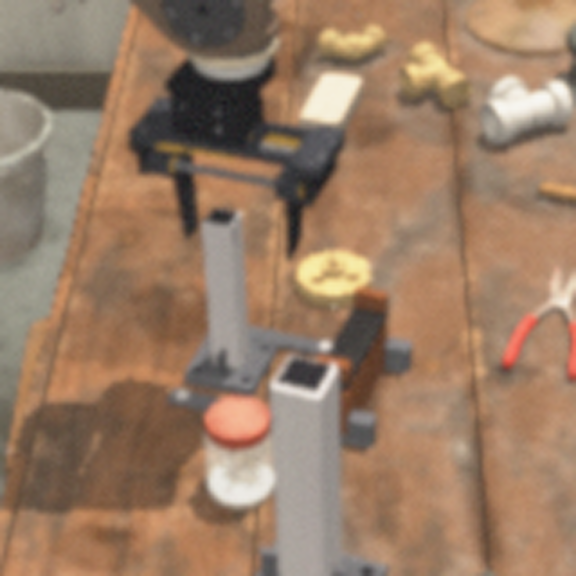

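servo_tool(commands=[[0.0025,0.0024,0,0,0,0,0.095],[0,0.0024,0,0,0,0,0.094],[0,0.0024,0,0,0,0,0.093],[0,0.0024,0,0,0,0,0.092],[0,0.0024,0.001,0,0,0,0.091],[0,0.0024,0.0015,0,0,0,0.09],[0,0.0024,0.0015,0,0,0,0.089],[0,0.0024,0.0015,0,0,0,0.088],[0,0.0024,0.0015,0,0,0,0.087],[0,0.0024,0.0015,0,0,0,0.086],[0,0.0024,0.0015,0,0,0,0.085],[0,0.0024,0.0015,0,0,0,0.084]], newtons=5)

```text
t: 5.95
tool_pos: [0.4846, -0.0401, 0.16]
tcp_rot: [2.557, 1.825, -0.0]
wrist_force: [-0.6, 0.9, 1.0]
opening: 0.0841
finger_force: 0.7
```

```bash
cat > m.py <<'E'
from e import *
def tilt(nm=None):
    err(.4573,-.0307); s=bot.state(); d=np.array([.9455,-.3256]); o=np.array([.4365,-.0235])
    c=(s["tool_pos"][:2]-o)@d*1000; op=s["opening"]*1000; print("near %.1f far %.1f tip %.1f"%(c-op/2,c+op/2,s["tool_pos"][2]*1000-14))
    im,dp=bot.read_camera("side"); P=pts("side",dp).reshape(-1,3); hsv=cv2.cvtColor(im,cv2.COLOR_RGB2HSV).reshape(-1,3)
    r=P[:,:2]-o; S=r@d*1000; Y=r@[.3256,.9455]*1000; Z=P[:,2]*1000
    k=(abs(Y)<22)&(S>-60)&(S<230)&(Z>22)&(Z<200)&(hsv[:,1]<45)&(hsv[:,2]>100)
    a=np.c_[S,Z][k].astype(np.float32)
    if len(a)>20:
        v=cv2.fitLine(a,cv2.DIST_HUBER,0,.1,.01).ravel(); print("n",len(a),"tilt deg",np.degrees(np.arctan(v[0]/v[1])).round(1),"S@Z=v",v.round(2), "maxZ",a[:,1].max(),"Y",np.median(Y[k]).round(1))
        t=np.arctan(v[0]/v[1]); x=v[2]*np.cos(t)-v[3]*np.sin(t) # axis offset
        print("toe S est",((x+36)/np.cos(t)).round(1))
    if nm: cv2.imwrite(nm,cv2.resize(im[130:290,230:390],None,fx=3.6,fy=3.6,interpolation=2)[...,::-1])
E
python3 -c "
from m import *
tilt()"
```

```text
t 5.95 p [ 0.4846 -0.0401  0.16  ] yaw -18.97 tilt [ 0. -0. -1.] F [-0.64  0.9   0.99] j [-0.22  0.39  1.97 -0.    0.78  0.11]
shift tool xyz to target [ 0.     -0.0289 -0.    ]
near 8.8 far 93.0 tip 146.0
n 389 tilt deg 9.6 S@Z=v [  0.17   0.99  20.83 108.79] maxZ 186.26962 Y -12.8
toe S est 39.0
```

servo_tool(commands=[[0,0.0026,0.0018,0,0,0,0.083],[0,0.0026,0.0018,0,0,0,0.082],[0,0.0026,0.0018,0,0,0,0.081],[0,0.0026,0.0018,0,0,0,0.08],[0,0.0026,0.0018,0,0,0,0.08],[0,0.0026,0.0018,0,0,0,0.08],[0,0.0026,0.0018,0,0,0,0.08],[0,0.0026,0.0018,0,0,0,0.08],[0,0.0026,0.0018,0,0,0,0.08],[0,0.0026,0.0018,0,0,0,0.08],[0,0.0026,0.0018,0,0,0,0.08],[0,0.0026,0.0018,0,0,0,0.08],[0,0.0026,0.0018,0,0,0,0.08],[0,0.001,0.001,0,0,0,0.08]])

```text
t: 7.4
tool_pos: [0.5176, -0.0514, 0.1355]
tcp_rot: [2.557, 1.825, -0.0]
wrist_force: [-0.8, 0.0, 0.9]
opening: 0.0803
finger_force: 0.4
```

```bash
python3 -c "
from m import *
tilt()"
```

```text
t 7.4 p [ 0.5176 -0.0514  0.1355] yaw -18.97 tilt [ 0. -0. -1.] F [-0.76  0.05  0.88] j [-0.23  0.47  1.91 -0.    0.76  0.11]
shift tool xyz to target [ 0.     -0.0638 -0.    ]
near 45.6 far 125.9 tip 121.5
n 383 tilt deg 33.5 S@Z=v [  0.55   0.83  47.85 103.11] maxZ 181.78972 Y -11.8
toe S est 22.7
```

```bash
python3 -c "
from m import *
tilt('pics/s3.png')"
```

```text
t 7.45 p [ 0.5176 -0.0514  0.1354] yaw -18.97 tilt [-0. -0. -1.] F [-1.52  0.03  0.14] j [-0.23  0.47  1.91 -0.    0.76  0.11]
shift tool xyz to target [ 0.     -0.0637  0.    ]
near 45.8 far 125.7 tip 121.4
n 389 tilt deg 33.8 S@Z=v [  0.56   0.83  48.16 103.23] maxZ 183.0521 Y -12.1
toe S est 22.5
```

View pics/s3.png

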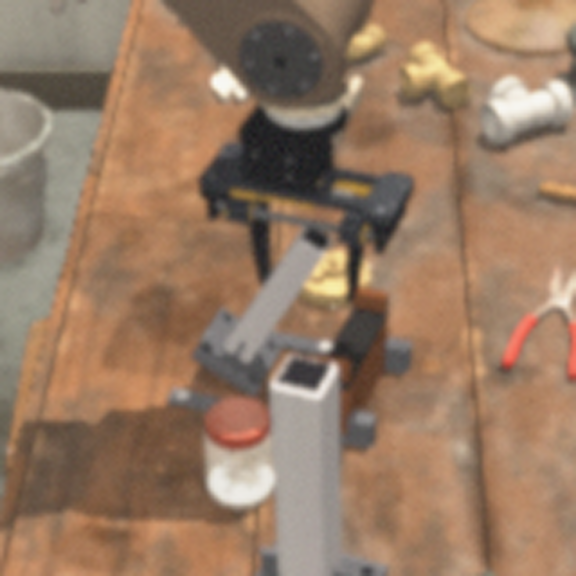

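The post leans evenly on the near finger, and its top at (315,237) in the crop is close to the far finger. I'll carry it over its balance with a small gap.

servo_tool(commands=[[0,0.002,0.001,0,0,0,0.08],[0,0.002,0.001,0,0,0,0.08],[0,0.002,0.001,0,0,0,0.08],[0,0.002,0.001,0,0,0,0.08],[0,0.002,0.001,0,0,0,0.08],[0,0.002,0.001,0,0,0,0.08],[0,0.002,0.001,0,0,0,0.08],[0,0.002,0.001,0,0,0,0.08]])

```text
t: 8.3
tool_pos: [0.5326, -0.0566, 0.1276]
tcp_rot: [2.557, 1.825, -0.0]
wrist_force: [0.5, -0.2, 0.0]
opening: 0.0803
finger_force: 0.0
```

```bash
sed -i 's/(Z>22)/(Z>55)/' m.py; python3 -c "
from m import *
tilt()"
```

```text
t 8.3 p [ 0.5326 -0.0566  0.1276] yaw -18.97 tilt [-0. -0. -1.] F [ 0.55 -0.15  0.05] j [-0.23  0.5   1.88 -0.    0.76  0.1 ]
shift tool xyz to target [ 0.     -0.0797  0.    ]
near 61.5 far 141.8 tip 113.6
n 317 tilt deg 39.1 S@Z=v [  0.63   0.78  76.68 114.22] maxZ 172.79698 Y -11.1
toe S est 30.3
```

servo_tool(commands=[[0,0.002,0.0006,0,0,0,0.08],[0,0.002,0.0006,0,0,0,0.08],[0,0.002,0.0006,0,0,0,0.08],[0,0.002,0.0006,0,0,0,0.08],[0,0.002,0.0006,0,0,0,0.08],[0,0.001,0,0,0,0,0.081],[0,0.001,0,0,0,0,0.082]])

```text
t: 9.05
tool_pos: [0.5439, -0.0605, 0.1247]
tcp_rot: [2.557, 1.825, -0.0]
wrist_force: [1.2, -0.5, -0.0]
opening: 0.0815
finger_force: 0.1
```

```bash
python3 -c "
from m import *
tilt()"
```

```text
t 9.05 p [ 0.5439 -0.0605  0.1247] yaw -18.97 tilt [-0. -0. -1.] F [ 1.2  -0.51 -0.04] j [-0.23  0.51  1.86 -0.    0.77  0.1 ]
shift tool xyz to target [ 0.     -0.0916 -0.    ]
near 72.9 far 154.3 tip 110.7
n 390 tilt deg 52.7 S@Z=v [  0.8    0.61  81.84 101.49] maxZ 158.54816 Y -9.6
toe S est 7.9
```

```bash
python3 -c "
from m import *
tilt()
im,d=bot.read_camera('side');np.savez('s4',im=im,d=d)
a=cv2.resize(im[185:265,260:360],None,fx=7,fy=7,interpolation=2)
cv2.imwrite('pics/s4.png',a[...,::-1])
c=bot.calibration('side')
for t,nm in((0,'toe0'),(-.02,'toe-20')):
  for y in(-.036,.036):
    X=np.array([.4365+(.036+t)*.9455+y*.3256,-.0235-(.036+t)*.3256+y*.9455,0])
    p=cv2.projectPoints(X[None],cv2.Rodrigues(np.array(c['R']))[0],np.array(c['t'],float),K(c),np.array(c['D'],float))[0].ravel();print(nm,y,p.round(1),((p-[260,185])*7).round(0))
"
```

```text
t 9.1 p [ 0.544  -0.0605  0.1247] yaw -18.97 tilt [ 0. -0. -1.] F [ 0.32 -0.29 -0.75] j [-0.23  0.51  1.86 -0.    0.77  0.1 ]
shift tool xyz to target [ 0.     -0.0917 -0.    ]
near 72.8 far 154.6 tip 110.7
n 386 tilt deg 52.5 S@Z=v [  0.79   0.61  83.38 102.76] maxZ 160.21356 Y -10.1
toe S est 8.7
toe0 -0.036 [299.1 240.6] [274. 389.]
toe0 0.036 [306.8 228. ] [328. 301.]
toe-20 -0.036 [293.7 239.3] [236. 380.]
toe-20 0.036 [301.6 226.8] [291. 293.]
```

View pics/s4.png

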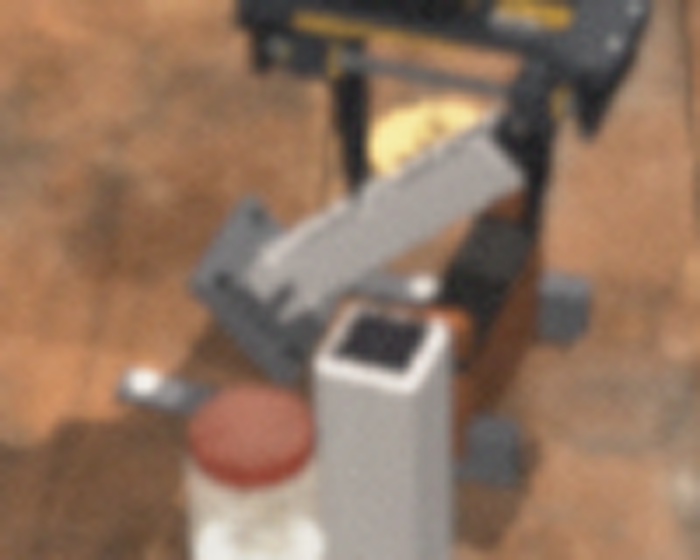

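The picture shows the toe corner at about (285,385), within a few mm of its start (predicted 274,389). The top rests on the far finger at (520,160). Now I'll ease it down.

servo_tool(commands=[[0,0.0019,0.0005,0,0,0,0.083],[0,0.0019,0.0005,0,0,0,0.084],[0,0.0019,0.0005,0,0,0,0.085],[0,0.0019,0.0005,0,0,0,0.086],[0,0.0019,0.0005,0,0,0,0.087],[0,0.0019,0.0005,0,0,0,0.088],[0,0.0019,0.0005,0,0,0,0.089],[0,0.0019,0.0005,0,0,0,0.09],[0,0.0019,0.0005,0,0,0,0.091]])

```text
t: 10.1
tool_pos: [0.5602, -0.0661, 0.1202]
tcp_rot: [2.557, 1.825, -0.0]
wrist_force: [1.9, -0.7, 0.5]
opening: 0.0907
finger_force: 0.2
```

```bash
python3 -c "
from m import *
tilt()"
```

```text
t 10.1 p [ 0.5602 -0.0661  0.1202] yaw -18.97 tilt [ 0. -0. -1.] F [ 1.92 -0.66  0.46] j [-0.23  0.54  1.82 -0.    0.78  0.1 ]
shift tool xyz to target [ 0.     -0.1088 -0.    ]
near 85.4 far 176.2 tip 106.2
n 448 tilt deg 62.0 S@Z=v [ 0.88  0.47 92.93 91.52] maxZ 198.98929 Y -8.4
toe S est -2.4
```

servo_tool(commands=[[0,0.001,0.0005,0,0,0,0.092],[0,0.001,0.0005,0,0,0,0.093],[0,0.001,0.0005,0,0,0,0.094],[0,0.001,0,0,0,0,0.0945],[0,0.001,0,0,0,0,0.095],[0,0,0,0,0,0,0.095],[0,0,0,0,0,0,0.095]])

```text
t: 10.85
tool_pos: [0.5647, -0.0676, 0.1187]
tcp_rot: [-2.557, -1.825, 0.0]
wrist_force: [1.2, 0.3, 0.4]
opening: 0.0951
finger_force: 0.0
```

```bash
python3 -c "
from m import *
tilt('pics/s5.png')"
```

```text
t 10.85 p [ 0.5647 -0.0676  0.1187] yaw -18.97 tilt [-0. -0. -1.] F [1.16 0.26 0.39] j [-0.24  0.55  1.81 -0.    0.78  0.1 ]
shift tool xyz to target [-0.     -0.1135  0.    ]
near 88.0 far 183.1 tip 104.7
n 455 tilt deg 63.4 S@Z=v [ 0.89  0.45 92.18 88.86] maxZ 199.85367 Y -7.9
toe S est -4.6
```

View pics/s5.png

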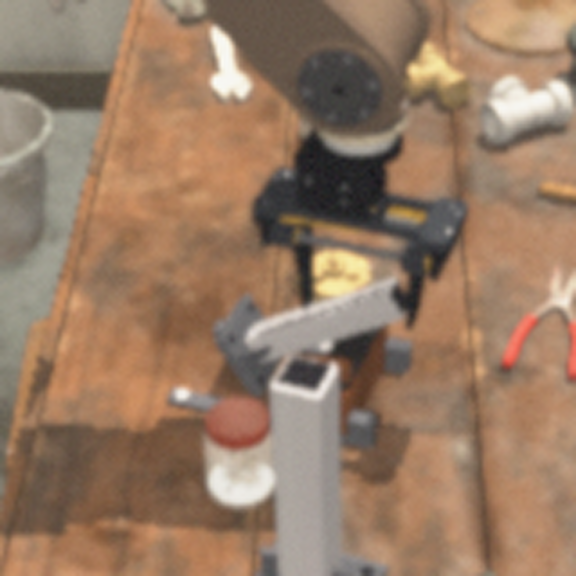

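The tube now lies against the rest, with its top at (395,300) and the far finger barely touching. I'll ease off a few mm more and check the force.

servo_tool(commands=[[0,0.001,0,0,0,0,0.0951],[0,0.001,0,0,0,0,0.0951],[0,0.001,0,0,0,0,0.0951],[0,0.001,0,0,0,0,0.0951],[0,0.001,0,0,0,0,0.0951],[0,0.001,0,0,0,0,0.0951],[0,0,0,0,0,0,0.0951]])

```text
t: 11.6
tool_pos: [0.5705, -0.0696, 0.1187]
tcp_rot: [2.557, 1.825, -0.0]
wrist_force: [0.3, -0.7, -1.3]
opening: 0.0953
finger_force: 0.0
```

```bash
python3 -c "
from m import *
tilt()"
```

```text
t 11.6 p [ 0.5705 -0.0696  0.1187] yaw -18.97 tilt [ 0. -0. -1.] F [ 0.27 -0.67 -1.27] j [-0.24  0.55  1.8  -0.    0.79  0.09]
shift tool xyz to target [ 0.     -0.1197 -0.    ]
near 94.1 far 189.4 tip 104.7
n 459 tilt deg 63.3 S@Z=v [ 0.89  0.45 92.79 89.4 ] maxZ 199.65613 Y -8.2
toe S est -5.0
```

The tilt did not change, so the post is resting on the rest. I'll withdraw straight up.

servo_tool(commands=[[0,0,-0.003,0,0,0,0.0951],[0,0,-0.005,0,0,0,0.0951],[0,0,-0.01,0,0,0,0.0951],[0,0,-0.015,0,0,0,0.0951],[0,0,-0.02,0,0,0,0.0951],[0,0,-0.02,0,0,0,0.0951],[0,0,-0.02,0,0,0,0.0951],[0,0,-0.02,0,0,0,0.0951],[0,0,-0.02,0,0,0,0.0951],[0,0,-0.02,0,0,0,0.0951],[0,0,-0.01,0,0,0,0.0951],[0,0,0,0,0,0,0.0951],[0,0,0,0,0,0,0.0951]])

```text
t: 12.95
tool_pos: [0.5701, -0.0695, 0.2813]
tcp_rot: [-2.557, -1.825, 0.001]
wrist_force: [-0.2, -0.3, -0.7]
opening: 0.0952
finger_force: 0.0
```

```bash
python3 -c "
from m import *
tilt()
im,d=bot.read_camera('wrist');a=im
b,_=bot.read_camera('side');b=cv2.resize(b[180:270,255:365],(390,319),interpolation=2)
o=np.zeros((319,900,3),np.uint8);o[:,:510]=cv2.resize(a,(510,319));o[:,510:]=b
cv2.imwrite('pics/end.png',cv2.resize(o,(800,284))[...,::-1])"
```

```text
t 12.95 p [ 0.5701 -0.0695  0.2813] yaw -18.97 tilt [-0.  0. -1.] F [-0.24 -0.29 -0.72] j [-0.24  0.37  1.62 -0.    1.16  0.09]
shift tool xyz to target [ 0.000e+00 -1.193e-01  1.000e-04]
near 93.7 far 188.9 tip 267.3
n 450 tilt deg 64.0 S@Z=v [ 0.9   0.44 93.57 89.65] maxZ 139.1299 Y -8.3
toe S est -8.2
```

View pics/end.png

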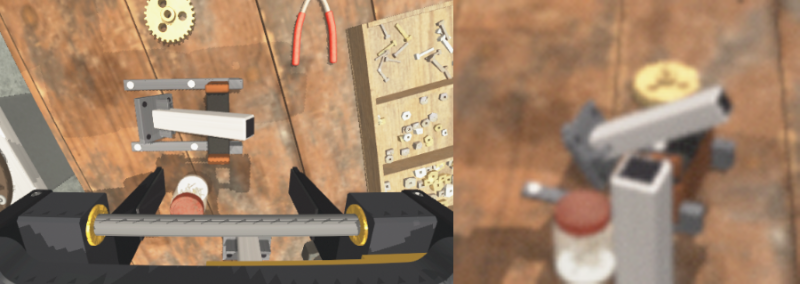

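The picture shows the tube lying across the rubber between the cheeks, at (205,123). The toe is on the bench between the strips, the bystanders are in place and the gripper is clear. I'll hand it in.

```bash
python3 -c "
from station import bot
print(bot.sign_off())"
```

```text
the job is handed in; nothing more can be done
None
```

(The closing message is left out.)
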